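# Turn the fittings carousel to the customer

### The arm

A 6-joint arm with a two-finger parallel gripper is mounted at the origin on the work surface. World frame = base frame: x ahead of the robot, y to its left, z up, the work surface at z = 0. Lengths are in m, angles in rad, forces in N, time in s.
With the tool pointing down it reaches from about 0.25 to 0.775 m from the base axis. Payload 4 kg.
Tool frame: the origin (TCP) lies midway between the tips of the shut fingers; the grasp point (between the pads) lies 19 mm behind it (grip_point_offset is the distance from the TCP to the grasp point, in m); z points along the fingers, y is the line along which they close (so a half turn about z gives the same grasp; the last joint's range is limited). The gripper opens to 94 mm and grips with 3 to 60 N. Pads are 16 mm wide; open, the fingers measure 119 mm over their backs; the gripper's body (75 mm by 177 mm) begins 78 mm behind the grasp point.
Start: joints at [-1.315, 0.087, 1.371, -0, 1.684, -0.103], TCP at [0.193, -0.515, 0.168] pointing down, gripper open.
Joint ranges: [-3.1, 3.1], [-0.76, 2.03], [0.27, 2.55], [-1.08, 4.22], [0.17, 2.65], [-2.57, 2.57]. Speed limits (rad/s): [2.79, 2.79, 3.14, 3.14, 3.14, 3.14].

### API

Orientations are given as [roll, pitch, yaw] about the fixed x, y, z axes, in that order (R = Rz(yaw) Ry(pitch) Rx(roll)).
In Python, from bench import * gives the robot as it stands.
- The arm moves only by the tool carry_out, never from a script. Its argument "commands" is a list of rows, each a list of 6 numbers: the shift along the tool's x, y, z in m, then the turn, a rotation vector about the tool's x, y, z in rad. In form: [[tx, ty, tz, rx, ry, rz], ...]. A call has exactly 5 rows; each row is the pose to reach, as a shift and turn from the pose commanded when the call began, along the tool's axes at that moment; what a row does not reach only later rows make up. A row lasts 1/10 s, in which the tool goes at most 50 mm and 8.59 degrees, less where a joint would pass 70% of its speed; a pose out of reach is approached as far as the arm can. A call with a gripper value outside its range is refused whole. "jaw" is the opening, from 0 (shut) to 1 (fully open), set as the call begins (left out, the last holds). The fingers move at their own pace and stop on an object; the grip force is fixed at half the most. Time passes only in rows, so rows that repeat a pose let the fingers close, or fill a call up. It gives the time, the measured TCP pose, the force, the opening and the grip force at its end, in the units of the state.
- get_obs(): the state, without advancing time (a new reading comes with each control period).
- snapshot(name): name is "scene" or "top" or "wrist"; returns a dict with "img" (420x560x3 uint8, red, green, blue), "range_z" (420x560 float32, m along the optical axis (not along the pixel's ray), 0 where there is no reading), "fx", "fy", "cx", "cy" (pixels), "R" (3x3) and "t" (3): a world point X has camera coordinates R X + t. Camera axes: x right, y down, z forward; pixel columns grow to the right and rows downward; lengths in m; the calibration is good to about 2 mm. The wrist camera is an equidistant fisheye: a pixel r from the principal point sees the ray r / f radians off the axis. A picture is of the moment at which its call begins.
- close_job(): hands the job in; it is judged then, once.
The state is a dict: "time": time; "joint_positions": joint angles; "qvel": joint speeds; "joint_torque": joint torques, N m; "tool_pos": TCP position; "ee_rot": TCP orientation; "wrist_force": force on the tool from outside, world axes, zero at the start; "wrist_torque": the same for the moment, N m; "width": finger opening in m; "finger_force": force on a finger pad.
Only numpy, scipy, OpenCV 4.12 (cv2) and the standard library are available. Lean on these libraries where they do the work, as an engineer would, in place of code of your own. Each camera call takes 0.05 s, during which the arm holds its last target. There are 200 camera calls.

### The job

A customer wants yellow elbows: turn the counter carousel, by pushing with a fingertip against one of its blue arms, until the box of yellow elbows stands squarely at the red arrow on the customer's side, then take the hand away. Turn it by the arms only: do not push on or lift the boxes, which stay in their pockets, and leave the other things on the counter where they are.

Things in the scene. Friction and masses are not known exactly. Their poses are not given: they have to be found in the camera images.
- hub (a point): the carousel's axis of rotation (vertical), on the top of its grey round deck, 22 mm above the counter. Deck radius 106 mm. The carousel turns both ways, well over a full turn, against a steady friction of about 0.2 N m (about 1.5 N at an arm), and stays where it is left.
- serve (a point): point on the deck's level, 66 mm from the axis towards the red arrow: the centre of the serving place. The red arrow itself is flat and fixed (10 mm high), lies on the counter 158 to 210 mm from the axis on a white tongue on the customer's side (away from the robot, within 30 deg of +x) and points at the axis.
- carousel: the turning part: a grey round deck with a steel hub and four blue arms. Four square pockets with 6 mm lips lie 66 mm from the axis, 90 deg apart, each holding one box; the four arms stick out half-way (45 deg) between the pockets. Origin on the axis at counter level, z up.
- arm0 (a point): a blue push arm of the carousel: an upright blade 10 mm thick, 30 mm high (20 to 50 mm above the counter), reaching radially from 90 mm out to a 16 mm round end post at 152 mm from the axis (outermost 160 mm). This point is in the middle of the blade, 132 mm from the axis, 35 mm above the counter; the space on both sides of the blade beyond the deck is free from above.
- arm1 (a point): the next arm, 90 deg counter-clockwise from arm0 seen from above; same shape and point
- arm2 (a point): the next arm, 180 deg counter-clockwise from arm0 seen from above; same shape and point
- arm3 (a point): the next arm, 270 deg counter-clockwise from arm0 seen from above; same shape and point
- box_elbows: open cardboard box, 60 x 60 mm, 52 mm high with its heap of YELLOW elbow fittings, loose (about 0.14 kg) in one of the four pockets (any of them). Origin under its centre, on the deck; it rides round with the carousel; up to 1 mm play
- box_tees: open cardboard box, 60 x 60 mm, 52 mm high with its heap of WHITE tee fittings, loose (about 0.14 kg) in one of the four pockets (any of them). Origin under its centre, on the deck; it rides round with the carousel; up to 1 mm play
- box_couplings: open cardboard box, 60 x 60 mm, 52 mm high with its heap of GREY straight couplings, loose (about 0.14 kg) in one of the four pockets (any of them). Origin under its centre, on the deck; it rides round with the carousel; up to 1 mm play
- box_glands: open cardboard box, 60 x 60 mm, 52 mm high with its heap of BLACK cable glands, loose (about 0.14 kg) in one of the four pockets (any of them). Origin under its centre, on the deck; it rides round with the carousel; up to 1 mm play
- socket: loose yellow pipe socket standing on end, 34 mm across, 50 mm high; a bystander, origin under its centre
- tee_piece: loose white tee fitting, 80 mm long, 61 mm high; a bystander, origin under its centre
- round_box: round grey junction box, 68 mm across, 30 mm high, with two stubs (88 mm over them); a bystander, origin under its centre
- cement: can of cement, 64 mm across, 110 mm high; a bystander, origin under its centre
- mug: white mug, 80 mm across, 95 mm high; a bystander, origin under its centre
- driver: screwdriver with red handle, lying; a bystander, origin under its centre
- tape: roll of black tape, 90 mm across, 19 mm high; a bystander, origin under its centre

How it is judged:
On the way:
1. the fingers push on the carousel (contact force between the fingers and carousel above 0.4 N), for 0.1 s.
At the end, for the whole second after the job is handed in: The box of yellow elbows is centred within 12 mm of the serving place (about 10 degrees of turn), the carousel is at rest and all four boxes sit down in their pockets (horizontal distance between box_elbows and serve below 0.012 m and angular speed of carousel below 0.05 rad/s and height (world z) of each of box_elbows, box_tees, box_couplings, box_glands below 0.028 m and horizontal distance between each of box_elbows, box_tees, box_couplings, box_glands and hub below 0.076 m); the robot touches nothing.
It fails at once if a box is pressed on by the robot (more than 2 N) (contact force between any of the fingers, the arm and box_elbows above 2 N or contact force between any of the fingers, the arm and box_tees above 2 N or contact force between any of the fingers, the arm and box_couplings above 2 N or contact force between any of the fingers, the arm and box_glands above 2 N).
It fails at once if a box is lifted more than 10 mm, or leaves its pocket (height (world z) of any of box_elbows, box_tees, box_couplings, box_glands above 0.032 m or horizontal distance between any of box_elbows, box_tees, box_couplings, box_glands and hub above 0.08 m).
It fails at once if another thing on the counter is shifted or lifted by more than 20 mm (distance of any of socket, tee_piece, round_box, cement, mug, driver, tape from where it was at the start of the episode above 0.02 m).
It also fails if it takes over 43 s, if anything falls off the work surface, if the arm or the gripper's body presses on something with over 40 N, if the wrist force passes 120 N, or if a joint passes its speed limit or range.

## Working session

There is one attempt and no reset: what is moved stays moved. The work goes in short steps, Python scripts to look and compute and a tool call to move; the robot and the scene stay as the last step left them, time stands still between calls to the robot, and variables do not carry over. Pictures are saved under pics/ and viewed, at most 10 in all, crops included, and the job is handed in when it is done.

Besides the shell and the picture viewer there is one more tool, called after "Call:" by a JSON object that holds its "method" and its "body". carry_out: Moves the arm, as the interface text tells. Its arguments: {"type":"object","properties":{"commands":{"type":"array","items":{"type":"array","items":{"type":"number"}}},"jaw":{"type":"number"}},"required":["commands"]}

```bash
mkdir -p pics; ls; python3 - <<'E'
from bench import *
import cv2
o=get_obs();print({k:o[k] for k in('time','tool_pos','ee_rot','width')})
for n in('scene','top'):
    s=snapshot(n);cv2.imwrite(f'pics/{n}0.png',s['img'][:,:,::-1]);print(n,s['fx'],s['cx'],s['cy'],s['R'],s['t'])
E
```

```text
pics
{'time': 0.0, 'tool_pos': array([ 0.19295329, -0.51436925,  0.16651975]), 'ee_rot': array([-3.13942803e+00, -2.10026963e-04,  3.58771882e-01]), 'width': 0.09400235621248555}
scene 451.3591584562306 277.74291760354777 213.44650073828927 [[-0.83017232  0.55733123  0.01399341]
 [ 0.34115452  0.52769822 -0.7779127 ]
 [-0.44093934 -0.64102768 -0.62821653]] [ 0.4401914  -0.12035859  1.57461234]
top 473.54384538803976 270.50414744746973 215.0848743835915 [[-0.01497386 -0.9997336   0.01756445]
 [-0.98460328  0.01168296 -0.17441301]
 [ 0.17416134 -0.01990565 -0.98451592]] [-0.03988046  0.54074258  1.30364217]
```

View pics/top0.png

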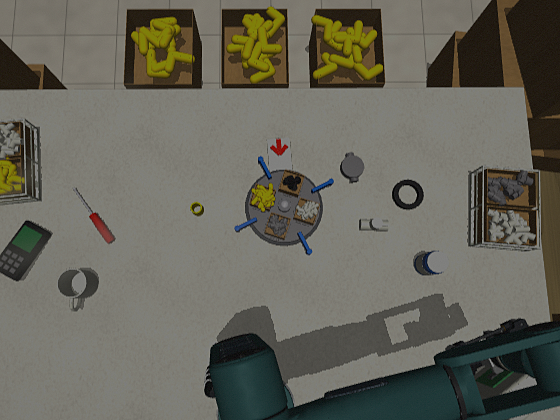

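View pics/scene0.png

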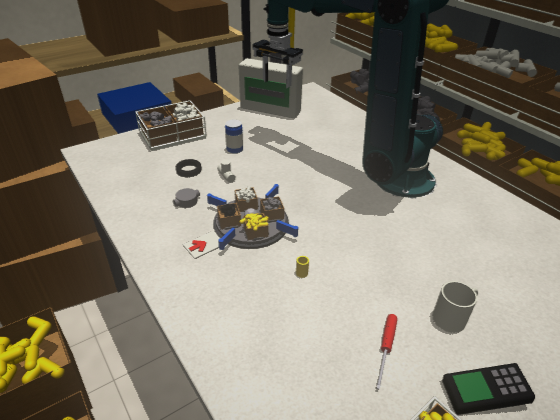

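The top view shows the hub near (285,206), the red arrow at (279,148), the yellow box at (263,196), and the arm ends near (262,160), (330,180), (308,250) and (237,229). The yellow box needs a clockwise turn, so I'll measure it.

```bash
cat > h.py <<'E'
from bench import *
import numpy as np, cv2
def ray(s,u,v,z):
    d=s['R'].T@np.array([(u-s['cx'])/s['fx'],(v-s['cy'])/s['fy'],1]); c=-s['R'].T@s['t']
    return (c+d*(z-c[2])/d[2])[:2]
def blobs(s,m,z,amin=15,roi=(220,130,345,265)):
    k=np.zeros(m.shape,np.uint8);a,b,c,d=roi;k[b:d,a:c]=m[b:d,a:c]
    n,l,st,ce=cv2.connectedComponentsWithStats(k)
    return [(ray(s,*ce[i],z),st[i,4],ce[i],l==i) for i in range(1,n) if st[i,4]>=amin]
def measure():
    s=snapshot('top');h=cv2.cvtColor(s['img'],cv2.COLOR_RGB2HSV).astype(int);H,S,V=h[...,0],h[...,1],h[...,2]
    bl=blobs(s,(H>100)&(H<125)&(S>120)&(V>50),.05)
    rd=blobs(s,((H<8)|(H>172))&(S>120)&(V>60),.01)
    ye=blobs(s,(H>22)&(H<35)&(S>140)&(V>60),.07,40)
    return s,bl,rd,ye
E
python3 - <<'E'
from h import *
s,bl,rd,ye=measure()
P=[]
for n,L in(('blue',bl),('red',rd),('yel',ye)):
    for p,a,c,m in L: print(n,p.round(4),a,c.round(1))
# farthest point of arms by min-area rect
C=np.mean([p for p,*_ in bl],0);print('arms mean',C)
for p,a,c,m in bl:
    d=p-C;print('arm r',np.hypot(*d).round(4),'ang',np.degrees(np.arctan2(d[1],d[0])).round(1))
for p,*_ in rd+ye:
    d=p-C;print('ry',np.hypot(*d).round(4),'ang',np.degrees(np.arctan2(d[1],d[0])).round(1))
for n,u,v in(('socket',197,210),('cement',428,263),('tee',373,225),('round',352,167)): print(n,ray(s,u,v,.04))
v=cv2.resize(s['img'][130:270,210:400],None,fx=4,fy=4,interpolation=2);cv2.imwrite('pics/c1.png',v[:,:,::-1])
E
```

```text
blue [ 0.6849 -0.0308] 82 [264.1 165.9]
blue [ 0.6271 -0.1994] 83 [322.8 184.7]
blue [0.5156 0.0256] 90 [245.  223.8]
blue [ 0.4584 -0.1427] 88 [304.8 243.1]
red [ 0.7537 -0.0755] 137 [278.6 147.4]
yel [ 0.5903 -0.0267] 423 [263.1 196.3]
arms mean [ 0.57149214 -0.0868119 ]
arm r 0.1265 ang 26.3
arm r 0.1256 ang -63.7
arm r 0.1256 ang 116.4
arm r 0.1261 ang -153.7
ry 0.1826 ang 3.6
ry 0.063 ang 72.7
socket [0.55886483 0.16334116]
cement [ 0.39821655 -0.49207646]
tee [ 0.50914893 -0.3411979 ]
round [ 0.68191412 -0.28846932]
```

View pics/c1.png

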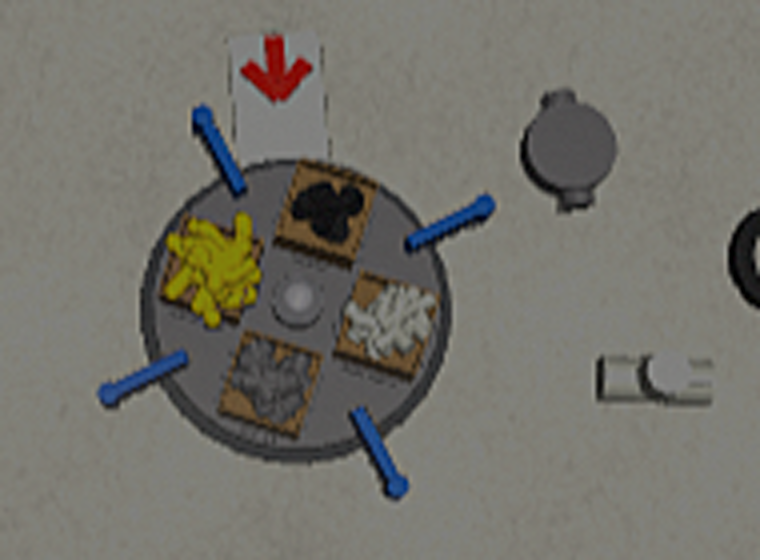

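The crop agrees with the measurement:
- The hub is at (0.5715, -0.087).
- The arrow is at 3.6° and the yellow box at 71.3°, so the carousel must turn 67.7° clockwise.
- I'll push the arm at 206.3° clockwise, starting from the 221° side.

Next I travel at the current height with the jaws shut.

Call:
{"method": "carry_out", "body": {"commands": [[0.038, -0.022, 0, 0, 0, -0.036], [0.076, -0.044, 0, 0, 0, -0.072], [0.114, -0.066, 0, 0, 0, -0.108], [0.152, -0.088, 0, 0, 0, -0.144], [0.19, -0.11, 0, 0, 0, -0.18]], "jaw": 0}}

```text
time: 0.65
tool_pos: [0.3331, -0.3437, 0.1674]
ee_rot: [-3.141, -0.0, 0.54]
wrist_force: [1.0, 0.7, 0.3]
width: 0.0576
finger_force: 0.0
```

Call:
{"method": "carry_out", "body": {"commands": [[0.041, -0.015, 0, 0, 0, -0.036], [0.082, -0.03, 0, 0, 0, -0.072], [0.122, -0.044, 0, 0, 0, -0.108], [0.163, -0.059, 0, 0, 0, -0.144], [0.204, -0.0735, 0, 0, 0, -0.181]]}}

```text
time: 1.15
tool_pos: [0.4705, -0.1759, 0.1675]
ee_rot: [-3.142, 0.0, 0.721]
wrist_force: [0.2, -0.9, 1.0]
width: 0.0173
finger_force: 0.0
```

Call:
{"method": "carry_out", "body": {"commands": [[0, 0, 0, 0, 0, 0], [0, 0, 0.03, 0, 0, 0], [0, 0, 0.06, 0, 0, 0], [0, 0, 0.08, 0, 0, 0], [0, 0, 0.08, 0, 0, 0]]}}

```text
time: 1.65
tool_pos: [0.4666, -0.1768, 0.0837]
ee_rot: [-3.134, 0.004, 0.719]
wrist_force: [-0.0, 0.6, 0.0]
width: 0.0003
finger_force: 0.0
```

```bash
python3 - <<'E'
from h import *
o=get_obs();C=np.array([.5715,-.0868]);d=o['tool_pos'][:2]-C
print(o['time'],o['tool_pos'],o['ee_rot'],o['width'],np.hypot(*d),np.degrees(np.arctan2(d[1],d[0]))%360)
s=snapshot('scene');cv2.imwrite('pics/s2.png',cv2.resize(s['img'][130:290,150:340],None,fx=4,fy=3.75)[:,:,::-1])
E
```

```text
1.65 [ 0.46664458 -0.17684433  0.08373353] [-3.1342251   0.00352075  0.71888145] 0.00027617230144502875 0.13821229995520518 220.65425225482014
```

View pics/s2.png

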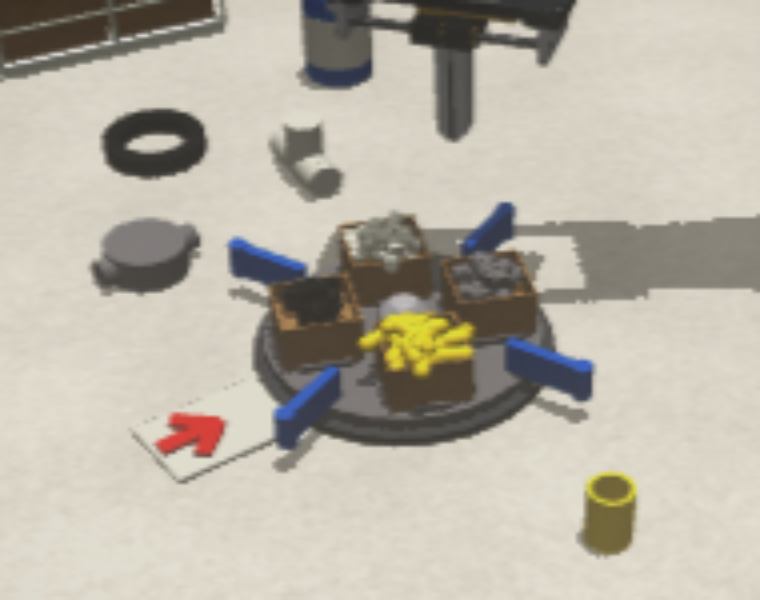

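The crop shows the shut fingertips near (455,135). They are clear and on the right side of the near arm at (490,230). Next I descend and start the arc.

Call:
{"method": "carry_out", "body": {"commands": [[0, 0, 0.02, 0, 0, 0], [0, 0, 0.04, 0, 0, 0], [0, 0, 0.053, 0, 0, 0], [0, 0, 0.053, 0, 0, 0], [0, 0, 0.053, 0, 0, 0]]}}

```text
time: 2.2
tool_pos: [0.4704, -0.1781, 0.0357]
ee_rot: [3.14, -0.0, 0.719]
wrist_force: [0.8, -0.0, -0.0]
width: 0.0003
finger_force: 0.0
```

Call:
{"method": "carry_out", "body": {"commands": [[0.0001, -0.0047, 0, 0, 0, 0.035], [0.0003, -0.0094, 0, 0, 0, 0.07], [0.0007, -0.0141, 0, 0, 0, 0.105], [0.0013, -0.0188, 0, 0, 0, 0.14], [0.0021, -0.0235, 0, 0, 0, 0.175]]}}

```text
time: 2.7
tool_pos: [0.457, -0.159, 0.0366]
ee_rot: [3.139, -0.002, 0.543]
wrist_force: [-0.6, 0.2, 1.1]
width: 0.0004
finger_force: 0.0
```

Call:
{"method": "carry_out", "body": {"commands": [[0.0001, -0.0047, 0, 0, 0, 0.035], [0.0003, -0.0094, 0, 0, 0, 0.07], [0.0007, -0.0141, 0, 0, 0, 0.105], [0.0013, -0.0188, 0, 0, 0, 0.14], [0.0021, -0.0235, 0, 0, 0, 0.175]]}}

```text
time: 3.2
tool_pos: [0.4467, -0.1377, 0.0366]
ee_rot: [3.139, -0.002, 0.368]
wrist_force: [-0.1, 0.1, 0.2]
width: 0.0004
finger_force: 0.0
```

```bash
cat >> h.py <<'E'
def status():
    o=get_obs();C=np.array([.5715,-.0868]);d=o['tool_pos'][:2]-C
    print(o['time'],o['tool_pos'],o['ee_rot'],o['wrist_force'],'r',np.hypot(*d),'ang',np.degrees(np.arctan2(d[1],d[0]))%360)
    s,bl,rd,ye=measure()
    for p,a,c,m in bl:
        d=p-C;print('arm r',np.hypot(*d).round(4),'ang',np.degrees(np.arctan2(d[1],d[0])).round(1)%360,a)
    for p,*_ in ye:
        d=p-C;print('yel',np.hypot(*d).round(4),np.degrees(np.arctan2(d[1],d[0])).round(1))
    return s
E
python3 -c "
from h import *
status()"
```

```text
3.2 [ 0.44665427 -0.13773963  0.03662163] [ 3.13906413e+00 -2.35205962e-03  3.68317733e-01] [-0.06959737  0.07014451  0.21918705] r 0.13483805464161683 ang 202.19647056426123
arm r 0.127 ang 26.3 82
arm r 0.1251 ang 296.3 84
arm r 0.1255 ang 116.5 89
yel 0.063 72.8
```

```bash
python3 - <<'E'
from h import *
a=snapshot('top')['img'][130:270,210:350];b=snapshot('scene')['img'][130:290,170:340]
cv2.imwrite('pics/d3.png',np.hstack([cv2.resize(a,(400,400)),cv2.resize(b,(400,400))])[:,:,::-1])
E
```

```text
(no output)
```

View pics/d3.png

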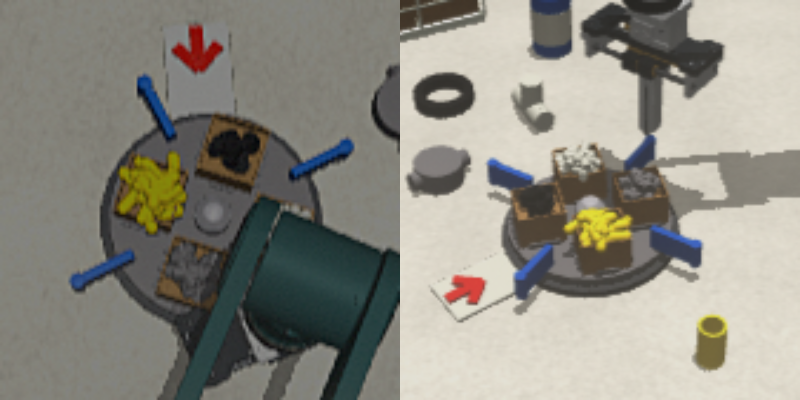

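The picture shows the fingertip at crop (650,130), still short of the near arm at (640,152). I'll compare this with the projected TCP.

```bash
python3 - <<'E'
from h import *
o=get_obs();s=snapshot('scene');
def pr(X): c=s['R']@X+s['t'];return (s['fx']*c[0]/c[2]+s['cx'],s['fy']*c[1]/c[2]+s['cy'],c[2])
print('TCP proj',pr(o['tool_pos']),'seen ~276,183; arm end(206.3deg)',pr(np.array([.5715-.152*.8965,-.0868-.152*.443,.05])))
h=cv2.cvtColor(s['img'],cv2.COLOR_RGB2HSV).astype(int)
for p,a,c,m in blobs(s,((h[...,0]>100)&(h[...,0]<125)&(h[...,1]>120)&(h[...,2]>50)).astype(np.uint8),.035,15,(180,180,310,270)):
    r=s['range_z'][m]; print(p,a,c,np.median(r))
for v in range(160,192,3):
    z=s['range_z'][v,276]; X=s['R'].T@(np.array([(276-s['cx'])/s['fx']*z,(v-s['cy'])/s['fy']*z,z])-s['t']);print(v,X.round(3))
E
```

```text
TCP proj (np.float64(275.64046434676686), np.float64(191.91218956571268), np.float64(1.4432392962802747)) seen ~276,183; arm end(206.3deg) (np.float64(275.7722284804931), np.float64(184.77614983920787), np.float64(1.4500960487854258))
[ 0.44854376 -0.15631469] 22 [271.90909091 189.54545455] 1.432127
[ 0.61933735 -0.21526274] 41 [216.14634146 197.56097561] 1.3939675
[0.50644566 0.01278835] 53 [287.09433962 224.35849057] 1.2998124
[ 0.6792282  -0.04388762] 55 [225.72727273 234.92727273] 1.2596651
160 [ 0.471 -0.102  0.183]
163 [ 0.452 -0.13   0.151]
166 [ 0.451 -0.132  0.139]
169 [ 0.454 -0.126  0.133]
172 [ 0.453 -0.128  0.12 ]
175 [ 0.453 -0.127  0.11 ]
178 [ 0.453 -0.127  0.098]
181 [ 0.453 -0.126  0.088]
184 [ 0.432 -0.158  0.05 ]
187 [ 0.438 -0.148  0.046]
190 [ 0.438 -0.149  0.034]
```

```bash
python3 - <<'E'
from h import *
o=get_obs();s=snapshot('scene')
def pr(X): c=s['R']@X+s['t'];return (s['fx']*c[0]/c[2]+s['cx'],s['fy']*c[1]/c[2]+s['cy'])
print('s2 TCP',pr(np.array([.4666,-.1768,.0837])),'seen ~ (264,166)', o['time'],o['joint_positions'].round(3),o['tool_pos'])
# cloud of everything near the finger, from range image
v,u=np.mgrid[150:200,255:300];z=s['range_z'][150:200,255:300]
X=(np.stack([(u-s['cx'])/s['fx']*z,(v-s['cy'])/s['fy']*z,z],-1)-s['t'])@s['R']
m=(X[...,2]>.055)&(X[...,2]<.14)&(np.hypot(X[...,0]-.447,X[...,1]+.138)<.03)
P=X[m];print(len(P),P.min(0),P.max(0),'px rows',v[m].max())
w=snapshot('wrist');cv2.imwrite('pics/w4.png',w['img'][:,:,::-1])
E
```

```text
s2 TCP (np.float64(263.6833347033548), np.float64(175.69145953938053)) seen ~ (264,166) 3.4 [-0.421 -0.034  1.761 -0.     1.413  0.78 ] [ 0.44637453 -0.1377511   0.03593047]
163 [ 0.43533471 -0.14742409  0.07221773] [ 0.46288728 -0.12050277  0.13963049] px rows 183
```

View pics/w4.png

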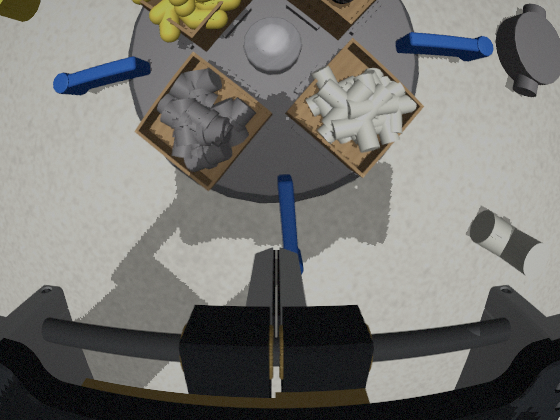

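The wrist view shows the shut fingertips (275,255) above the blade (290,210). Both scene views put the real tips about 36 mm higher than the reported TCP z, so the fingers passed over the arm without touching it. I'll go back behind the arm and descend further, checking the force and the real tip height.

Call:
{"method": "carry_out", "body": {"commands": [[0.0003, 0.0094, 0, 0, 0, -0.07], [0.0013, 0.0188, 0, 0, 0, -0.14], [0.003, 0.028, 0, 0, 0, -0.21], [0.0053, 0.037, 0, 0, 0, -0.28], [0.0081, 0.0463, 0, 0, 0, -0.35]]}}

```text
time: 4.0
tool_pos: [0.4701, -0.1782, 0.0348]
ee_rot: [3.141, 0.0, 0.723]
wrist_force: [-0.2, -0.6, -0.2]
width: 0.0004
finger_force: 0.0
```

Call:
{"method": "carry_out", "body": {"commands": [[0, 0, 0.008, 0, 0, 0], [0, 0, 0.016, 0, 0, 0], [0, 0, 0.024, 0, 0, 0], [0, 0, 0.024, 0, 0, 0], [0, 0, 0.024, 0, 0, 0]]}}

```text
time: 4.5
tool_pos: [0.4692, -0.1771, 0.0101]
ee_rot: [-3.141, 0.0, 0.72]
wrist_force: [0.2, 0.4, 0.7]
width: 0.0008
finger_force: 0.0
```

```bash
python3 - <<'E'
from h import *
s=status();s=snapshot('scene');o=get_obs();T=o['tool_pos']
v,u=np.mgrid[140:220,230:310];z=s['range_z'][140:220,230:310]
X=(np.stack([(u-s['cx'])/s['fx']*z,(v-s['cy'])/s['fy']*z,z],-1)-s['t'])@s['R']
m=(X[...,2]>.015)&(X[...,2]<.1)&(np.hypot(X[...,0]-T[0],X[...,1]-T[1])<.025)
P=X[m];print(len(P),P.min(0),P.max(0),'rows',v[m].max())
c=s['R']@T+s['t'];print('TCP proj',s['fx']*c[:2]/c[2]+[s['cx'],s['cy']])
cv2.imwrite('pics/e5.png',cv2.resize(s['img'][130:290,170:340],(600,565))[:,:,::-1])
E
```

```text
4.5 [ 0.46924776 -0.1770767   0.01012352] [-3.14052685e+00  4.62903776e-04  7.19751985e-01] [0.20243685 0.38979844 0.68560269] r 0.13640162430961142 ang 221.44071551229362
arm r 0.1265 ang 26.3 82
arm r 0.1249 ang 296.2 86
arm r 0.1256 ang 116.5 90
yel 0.0631 72.7
111 [ 0.46152155 -0.18316469  0.05109033] [ 0.48738319 -0.15743687  0.09990393] rows 186
TCP proj [262.83704696 194.40930269]
```

View pics/e5.png

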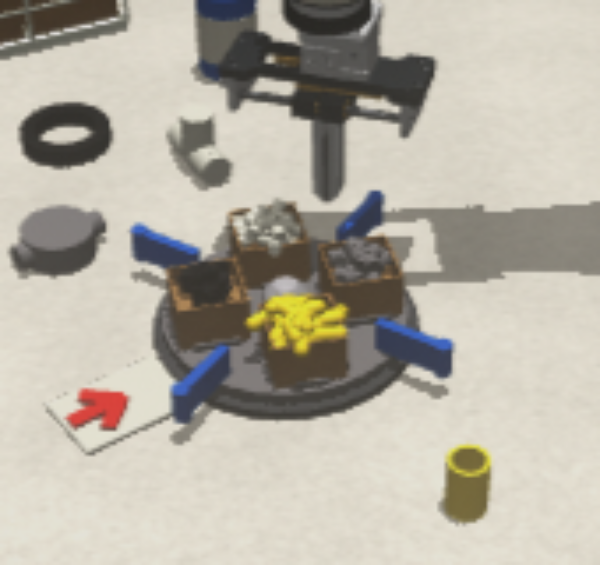

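The tip at crop (328,198) is still about 45 mm up (reported 10 mm), so the z reading is about 36 mm too low. I'll go down 13 mm more and push.

Call:
{"method": "carry_out", "body": {"commands": [[0, 0, 0.004, 0, 0, 0], [0, 0, 0.008, 0, 0, 0], [0, 0, 0.013, 0, 0, 0], [0, 0, 0.013, 0, 0, 0], [0, 0, 0.013, 0, 0, 0]]}}

```text
time: 5.1
tool_pos: [0.4696, -0.1774, -0.0026]
ee_rot: [-3.141, 0.0, 0.72]
wrist_force: [-0.5, -0.5, 0.3]
width: 0.0008
finger_force: 0.0
```

Call:
{"method": "carry_out", "body": {"commands": [[0.0001, -0.0047, 0, 0, 0, 0.035], [0.0003, -0.0094, 0, 0, 0, 0.07], [0.0007, -0.0141, 0, 0, 0, 0.105], [0.0013, -0.0188, 0, 0, 0, 0.14], [0.0021, -0.0235, 0, 0, 0, 0.175]]}}

```text
time: 5.6
tool_pos: [0.4562, -0.1592, -0.002]
ee_rot: [3.139, 0.0, 0.543]
wrist_force: [0.3, -2.1, -0.5]
width: 0.0004
finger_force: 0.9
```

Call:
{"method": "carry_out", "body": {"commands": [[0.0001, -0.0047, 0, 0, 0, 0.035], [0.0003, -0.0094, 0, 0, 0, 0.07], [0.0007, -0.0141, 0, 0, 0, 0.105], [0.0013, -0.0188, 0, 0, 0, 0.14], [0.0021, -0.0235, 0, 0, 0, 0.175]]}}

```text
time: 6.1
tool_pos: [0.4454, -0.1381, -0.002]
ee_rot: [3.14, 0.001, 0.368]
wrist_force: [-0.6, -2.6, -0.4]
width: 0.0003
finger_force: 0.9
```

```bash
python3 -c "
from h import *
status()"
```

```text
6.1 [ 0.44540786 -0.1381163  -0.0020368 ] [3.13968804e+00 5.99561052e-04 3.68183115e-01] [-0.59740878 -2.61548369 -0.3598051 ] r 0.1361344611569938 ang 202.14507608586334
arm r 0.1254 ang 14.5 80
arm r 0.1256 ang 284.4 85
arm r 0.1253 ang 104.6 91
yel 0.0626 61.0
```

It is turning: 11.9° done, 55.9° to go.

Call:
{"method": "carry_out", "body": {"commands": [[0.0001, -0.0047, 0, 0, 0, 0.035], [0.0003, -0.0094, 0, 0, 0, 0.07], [0.0007, -0.0141, 0, 0, 0, 0.105], [0.0013, -0.0188, 0, 0, 0, 0.14], [0.0021, -0.0235, 0, 0, 0, 0.175]]}}

```text
time: 6.65
tool_pos: [0.4387, -0.1153, -0.0021]
ee_rot: [3.14, 0.001, 0.194]
wrist_force: [-1.6, -1.2, 0.4]
width: 0.0005
finger_force: 0.9
```

Call:
{"method": "carry_out", "body": {"commands": [[0.0001, -0.0047, 0, 0, 0, 0.035], [0.0003, -0.0094, 0, 0, 0, 0.07], [0.0007, -0.0141, 0, 0, 0, 0.105], [0.0013, -0.0188, 0, 0, 0, 0.14], [0.0021, -0.0235, 0, 0, 0, 0.175]]}}

```text
time: 7.15
tool_pos: [0.436, -0.0917, -0.0022]
ee_rot: [3.14, 0.001, 0.019]
wrist_force: [-2.0, -1.5, 0.7]
width: -0.0
finger_force: 0.9
```

Call:
{"method": "carry_out", "body": {"commands": [[0.0001, -0.0047, 0, 0, 0, 0.035], [0.0003, -0.0094, 0, 0, 0, 0.07], [0.0007, -0.0141, 0, 0, 0, 0.105], [0.0013, -0.0188, 0, 0, 0, 0.14], [0.0021, -0.0235, 0, 0, 0, 0.175]]}}

```text
time: 7.65
tool_pos: [0.4376, -0.068, -0.0022]
ee_rot: [3.14, 0.001, -0.156]
wrist_force: [-2.0, -1.9, 0.6]
width: 0.0003
finger_force: 0.9
```

```bash
python3 -c "
from h import *
status()"
```

```text
7.65 [ 0.43757642 -0.06801188 -0.00224224] [ 3.14035736e+00  1.04205823e-03 -1.56068646e-01] [-2.01901854 -1.876275    0.58990913] r 0.13523504469317418 ang 172.01410281657897
arm r 0.126 ang 344.3 82
arm r 0.1253 ang 74.3 88
arm r 0.1251 ang 254.0 86
yel 0.0615 30.6
```

Call:
{"method": "carry_out", "body": {"commands": [[0.0001, -0.0047, 0, 0, 0, 0.035], [0.0003, -0.0094, 0, 0, 0, 0.07], [0.0007, -0.0141, 0, 0, 0, 0.105], [0.0013, -0.0188, 0, 0, 0, 0.14], [0.0021, -0.0235, 0, 0, 0, 0.175]]}}

```text
time: 8.2
tool_pos: [0.4433, -0.045, -0.0023]
ee_rot: [3.141, 0.001, -0.331]
wrist_force: [-2.3, -1.0, 1.1]
width: 0.0001
finger_force: 0.9
```

Call:
{"method": "carry_out", "body": {"commands": [[0.0001, -0.0047, 0, 0, 0, 0.035], [0.0003, -0.0094, 0, 0, 0, 0.07], [0.0007, -0.0141, 0, 0, 0, 0.105], [0.0013, -0.0188, 0, 0, 0, 0.14], [0.0021, -0.0235, 0, 0, 0, 0.175]]}}

```text
time: 8.7
tool_pos: [0.4528, -0.0233, -0.0024]
ee_rot: [3.141, 0.001, -0.505]
wrist_force: [-2.2, -0.8, 1.5]
width: 0.0003
finger_force: 0.9
```

Call:
{"method": "carry_out", "body": {"commands": [[0, -0.0027, 0, 0, 0, 0.02], [0.0001, -0.0054, 0, 0, 0, 0.04], [0.0002, -0.0081, 0, 0, 0, 0.06], [0.0004, -0.0108, 0, 0, 0, 0.08], [0.0007, -0.0135, 0, 0, 0, 0.1]]}}

```text
time: 9.2
tool_pos: [0.4604, -0.0115, -0.0024]
ee_rot: [3.141, 0.0, -0.607]
wrist_force: [-1.9, -0.8, 0.3]
width: 0.0009
finger_force: 0.9
```

```bash
python3 -c "
from h import *
status()"
```

```text
9.2 [ 0.46044285 -0.01153658 -0.00244153] [ 3.14136578e+00  4.21545625e-04 -6.06671733e-01] [-1.94597683 -0.76522093  0.32212529] r 0.13415763950884788 ang 145.87451105935907
arm r 0.1247 ang 317.8 86
arm r 0.1254 ang 47.8 88
arm r 0.1254 ang 227.8 89
yel 0.0611 3.8
```

The carousel is within 1° of the target. I'll back off and lift away.

Call:
{"method": "carry_out", "body": {"commands": [[0, 0.006, 0, 0, 0, 0], [-0.001, 0.015, 0, 0, 0, 0], [-0.003, 0.025, 0, 0, 0, 0], [-0.003, 0.025, -0.02, 0, 0, 0], [-0.003, 0.025, -0.05, 0, 0, 0]]}}

```text
time: 9.75
tool_pos: [0.4413, -0.031, 0.0462]
ee_rot: [3.14, 0.004, -0.606]
wrist_force: [-0.3, 0.4, 0.9]
width: 0.0005
finger_force: 0.0
```

Call:
{"method": "carry_out", "body": {"commands": [[0, 0, -0.03, 0, 0, 0], [-0.02, 0, -0.06, 0, 0, 0], [-0.05, 0, -0.09, 0, 0, 0], [-0.08, 0, -0.12, 0, 0, 0], [-0.1, 0, -0.14, 0, 0, 0]]}}

```text
time: 10.25
tool_pos: [0.3608, 0.0265, 0.1902]
ee_rot: [-3.139, -0.003, -0.606]
wrist_force: [0.8, -0.1, 0.9]
width: 0.0006
finger_force: 0.0
```

Call:
{"method": "carry_out", "body": {"commands": [[0, 0, 0, 0, 0, 0], [0, 0, 0, 0, 0, 0], [0, 0, 0, 0, 0, 0], [0, 0, 0, 0, 0, 0], [0, 0, 0, 0, 0, 0]]}}

```text
time: 10.75
tool_pos: [0.3614, 0.026, 0.1863]
ee_rot: [3.14, 0.002, -0.606]
wrist_force: [-0.4, 1.1, 0.4]
width: 0.0005
finger_force: 0.0
```

```bash
python3 - <<'E'
from h import *
s=status();b=snapshot('scene')['img']
cv2.imwrite('pics/f6.png',np.hstack([cv2.resize(s['img'][130:270,210:350],(400,400)),cv2.resize(b[130:290,170:340],(400,400))])[:,:,::-1])
E
```

```text
10.75 [0.36138252 0.02600091 0.18628834] [ 3.14005232e+00  2.40997209e-03 -6.05992889e-01] [-0.40397261  1.11470466  0.40914431] r 0.23848144531014248 ang 151.77101229096553
arm r 0.1261 ang 317.5 87
arm r 0.1256 ang 47.6 86
arm r 0.1256 ang 227.5 88
arm r 0.1189 ang 137.6 70
yel 0.0612 3.2
```

View pics/f6.png

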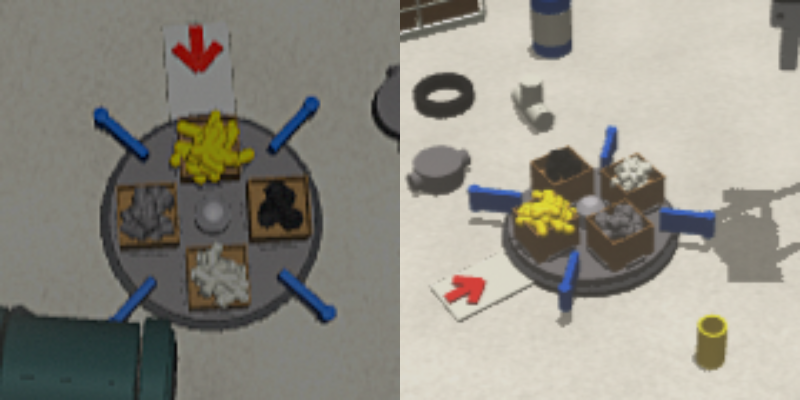

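The picture shows the yellow box at (212,147) squarely under the arrow at (197,50). All four boxes are seated and the hand is clear, so I'm handing in.

```bash
python3 -c "
from bench import *
print(close_job())"
```

```text
the job is handed in; nothing more can be done
None
```

The job is handed in: the box of yellow elbows stands at the red arrow, about 1° off by the camera, with all four boxes seated and the hand clear; the first push passed over the arm because the TCP height read about 36 mm too low, and close_job() returned no verdict.

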